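# Stand the toppled lamp up on its mat and switch it on

## Robot

A 7-joint arm with a two-finger parallel gripper is mounted at the origin on the work surface. World frame = base frame: x ahead of the robot, y to its left, z up, the work surface at z = 0. Lengths are in m, angles in rad, forces in N, time in s.
With the tool pointing down it reaches from about 0.425 to 0.925 m from the base axis. Payload 6.8 kg.
Tool frame: the origin (TCP) lies on the front face of the gripper's body, between the roots of the fingers; the fingertips stand 73 mm ahead of it and the grasp point (between the pads) lies 54 mm ahead of it (env.nose_length is the distance from the TCP to the fingertips, in m); z points along the fingers, y is the direction in which the jaws open and shut (so a half turn about z gives the same grasp; the last joint's range is limited). The gripper opens to 85 mm and grips with 20 to 120 N. Pads are 22 mm wide; open, the fingers measure 114 mm over their backs; the gripper's body (76 mm by 85 mm) begins 54 mm behind the grasp point. The pads swing forward as they close: fully open they stand 13 mm farther back than shut.
Start: joints at [1.117, 0.477, 0.022, 1.555, -0.011, 1.109, -0.083], TCP at [0.229, -0.635, 0.304] pointing down, gripper open.
Joint ranges: [-2.96, 2.96], [-0.34, 2.1], [-1.41, 1.46], [0.24, 2.44], [-1.37, 4.51], [0.17, 1.92], [-2.96, 2.96]. Speed limits (rad/s): [2.39, 2.39, 3.14, 3.14, 3.14, 3.14, 3.14].

## Interface

Orientations are given as a unit quaternion [w, x, y, z].
In Python, from cell import env, kin, camera, calibration, job gives the robot as it stands. The module is installed in compiled form; this text tells all that it offers. Calls block until the motion is done:
- env.reach(position, orientation): joint-space move of the TCP to a pose.
- env.movel(position, velocity=0.15, rot=None, stop_force=None): straight line of the TCP; rot=None keeps the orientation; velocity is the mean speed in m/s. With stop_force (N) it stops when the force on the tool has changed by that much, and returns True; else False.
- env.goto_joints(angles): joint-space move.
- env.grip(opening, f_grip=None): finger opening in m; f_grip is the grip in N (None keeps the last); returns when the fingers have stopped.
- env.dwell(seconds).
- kin.inverse_kinematics(position, orientation): joint angles nearest the present ones, or None.
- env.get_state(): the state.
- camera(name): name is "scene" or "top" or "wrist"; returns (picture, depth): 384x512x3 uint8, blue, green, red; 384x512 float32, m along the optical axis (not along the pixel's ray), 0 where there is no reading.
- calibration(name): a dict with "fx", "fy", "cx", "cy" (pixels), "rvec" (rotation vector, rad) and "tvec" (3), from world to camera coordinates, as OpenCV has them. Camera axes: x right, y down, z forward; pixel columns grow to the right and rows downward; lengths in m; the calibration is good to about 2 mm. A picture is of the moment at which its call begins: read the wrist's pose just before it. calibration takes no time and is no camera call; for the wrist camera it gives the pose at the moment of the call.
A pose or a line that the arm cannot do raises env.PlanningError and nothing moves.
- job.job_done(): hands the job in, once; it reports no verdict.
The state is a dict: "time": time; "qpos": joint angles; "joint_velocities": joint speeds; "joint_torque": joint torques, N m; "tcp_pos": TCP position; "orientation": TCP orientation; "force": force on the tool from outside, world axes, zero at the start; "torque": the same for the moment, N m; "opening": finger opening in m.
Only numpy, scipy, OpenCV 4.12 (cv2) and the standard library are available. Lean on these libraries where they do the work, as an engineer would, in place of code of your own. Each camera call takes 0.05 s, during which the arm holds its last target. There are 200 camera calls.

## Task

The little lamp has toppled over on the calligraphy table. Tip it upright over the edge of its foot and slide it to stand in the middle of its round cork mat, keeping the foot on the table all the time rather than lifting the lamp off; then, with the lamp standing there, push the red switch on its top fully in and let go. Leave everything else on the table where it is.

Things in the scene. Friction and masses are not known exactly. Their poses are not given: they have to be found in the camera images.
- lamp_globe (a point): Centre of the lamp's white frosted ball: 50 mm diameter, smooth hard plastic, 150 mm above the foot's underside. Axes as the lamp's. At the start the ball rests on the table, centre 25 mm up, with 25 mm or more free on both sides. Pinched between two pads it turns fairly freely: dragged by the ball, the foot trails and the lamp leans; the ball brought back over the foot rights it.
- lamp: Battery table lamp, 187 mm tall, about 0.5 kg, mostly in the foot: dark steel foot 64 x 64 x 14 mm, brass post 18 mm thick, white ball, red push switch on top. Origin: centre of the foot's underside; z along the post from foot to ball (up when it stands), x and y parallel to the foot's sides. At the start it lies on its foot's -y side and on the ball.
- lamp_foot (a point): Centre of the underside of the lamp's square foot; axes as the lamp's. About 32 mm above the table when the lamp lies, 0 when it stands.
- foot_corner_a (a point): Corner of the underside of the lamp's foot, at 32 mm in x and 32 mm in y from lamp_foot.
- foot_corner_b (a point): Corner of the underside of the lamp's foot, at 32 mm in x and -32 mm in y from lamp_foot.
- foot_corner_c (a point): Corner of the underside of the lamp's foot, at -32 mm in x and -32 mm in y from lamp_foot.
- foot_corner_d (a point): Corner of the underside of the lamp's foot, at -32 mm in x and 32 mm in y from lamp_foot.
- switch_top (a point): Middle of the top face of the lamp's red push switch (22 mm diameter, stands 9 mm proud of a 28 mm brass collar), 187 mm above the foot's underside and on the post's axis.
- lamp_switch (a joint): Travel of the switch in m: 0 released, 0.005 pressed fully in. It springs back; pressing starts at about 1.2 N and takes about 5.2 N for full travel.
- mat_center (a point): Centre, on the table top, of the lamp's round cork mat, 140 mm diameter, fixed; it lies flat as paper (1 mm; the lamp's foot slides onto it freely and then stands at table height).
- brush_rest_mid (a point): Blue ceramic brush rest, 22 x 64 x 20 mm; its centre. It lies about 120 mm beyond the mat's centre (+x).
- dropper_mid (a point): White ceramic water dropper, 44 mm diameter, 34 mm high; its centre. It stands about 120 mm on the robot's side of the mat's centre (-x).
- inkstone_mid (a point): Black inkstone, 130 x 80 x 22 mm; its centre.
- roller_mid (a point): Round wooden paperweight, 150 mm long, 26 mm thick, lying along y on the practice sheet; its centre.
- mandarin_mid (a point): Mandarin orange, 68 mm diameter, 49 mm high; its centre.
- tea_can_mid (a point): Green drink can, 66 mm diameter, 120 mm high; its centre.
- brush_mid (a point): Writing brush lying down, 200 mm long, 11 mm thick; its centre.

How it is judged:
On the way, in this order (a step that is already met when the one before it is completed fails the run):
1. the lamp stands upright on its foot in the middle of the cork mat (angle between lamp_foot's own z axis and vertical below 0.08 rad and height (world z) of lamp_foot below 0.005 m and horizontal distance between lamp_foot and mat_center below 0.025 m), for 0.3 s.
2. the switch is pushed fully in while the lamp stands there (all of step 1 and value of joint lamp_switch above 0.0038 m), for 0.05 s.
At the end, for the whole second after the job is handed in: The lamp stands upright (within 0.08 rad) and still on the table, its foot's centre within 25 mm of the mat's centre, the switch has been pushed in and is released again, and every other thing is within 25 mm of where it was (all of step 1 and value of joint lamp_switch below 0.001 m and linear speed of lamp below 0.02 m/s and distance of each of brush_rest_mid, dropper_mid, inkstone_mid, roller_mid, mandarin_mid, tea_can_mid, brush_mid from where it was at the start of the episode below 0.025 m); the robot touches nothing.
It fails at once if the lamp's foot is lifted clear of the table (all four corners of its underside more than 15 mm up) (height (world z) of each of foot_corner_a, foot_corner_b, foot_corner_c, foot_corner_d above 0.015 m).
It fails at once if another thing on the table is shifted by more than 25 mm (distance of any of brush_rest_mid, dropper_mid, inkstone_mid, roller_mid, mandarin_mid, tea_can_mid, brush_mid from where it was at the start of the episode above 0.025 m).
It also fails if it takes over 64 s, if anything falls off the work surface, if the arm or the gripper's body presses on something with over 40 N, if the wrist force passes 120 N, or if a joint passes its speed limit or range.

## Working session

There is one attempt and no reset: what is moved stays moved. The work goes in short steps, each a Python script; the robot and the scene stay as the last script left them, time stands still between calls to the robot, and variables do not carry over. Pictures are saved under pics/ and viewed, about 8 in all and at most 12, crops included, and the job is handed in when it is done.

```bash
mkdir -p pics
cat > h.py <<'E'
import numpy as np, cv2
from cell import env, kin, camera, calibration, job
def cal(n):
    c=calibration(n); K=np.array([[c["fx"],0,c["cx"]],[0,c["fy"],c["cy"]],[0,0,1]])
    R=cv2.Rodrigues(np.array(c["rvec"],float))[0]; return K,R,np.array(c["tvec"],float).ravel()
def ray(C,uv,z):
    K,R,t=C; o=-R.T@t; d=R.T@np.linalg.solve(K,[uv[0],uv[1],1.]); return o+d*(z-o[2])/d[2]
def cloud(C,D):
    K,R,t=C; v,u=np.mgrid[:D.shape[0],:D.shape[1]]
    P=np.stack([(u-K[0,2])/K[0,0]*D,(v-K[1,2])/K[1,1]*D,D],-1); return (P-t)@R
E
python3 - <<'E'
from h import *
for n in("top","scene"):
    p,d=camera(n); cv2.imwrite(f"pics/{n}0.png",p); np.save(f"pics/{n}0.npy",d)
    C=cal(n); print(n,-C[1].T@C[2],C[0][0,0])
print(env.get_state())
E
```

```text
top [ 0.47873097 -0.00587082  1.35918028] 486.9558683549978
scene [1.2210885  0.31944593 1.07774586] 354.71321125668914
{'time': 0.1, 'qpos': array([ 1.11687922,  0.47770197,  0.02234671,  1.55633088, -0.01148393,
        1.10934247, -0.08308011]), 'joint_velocities': array([ 0.00117157, -0.0026934 ,  0.00072683, -0.00045218,  0.00183942,
       -0.00020442, -0.00038784]), 'joint_torque': array([ 3.63999534e-03, -5.97761607e+01,  1.61357805e+00, -2.81953704e+01,
        1.28449628e-02,  5.10690981e-03,  1.02403408e-06]), 'tcp_pos': array([ 0.22865262, -0.63465034,  0.30304248]), 'orientation': array([-8.00388292e-04,  9.85084427e-01,  1.72069719e-01, -2.08848443e-04]), 'force': array([ 1.12720588, -0.38408948,  0.27049378]), 'torque': array([-0.01179692,  0.04070562, -0.02425525]), 'opening': 0.08526677827356113}
```

View pics/top0.png

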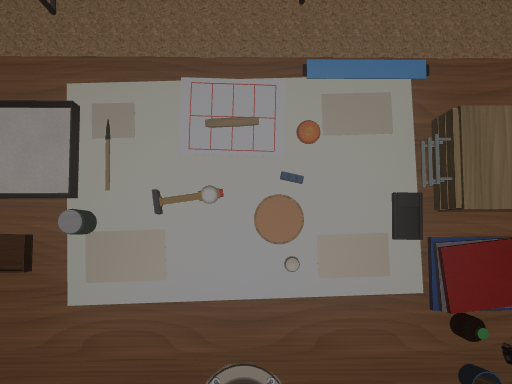

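View pics/scene0.png

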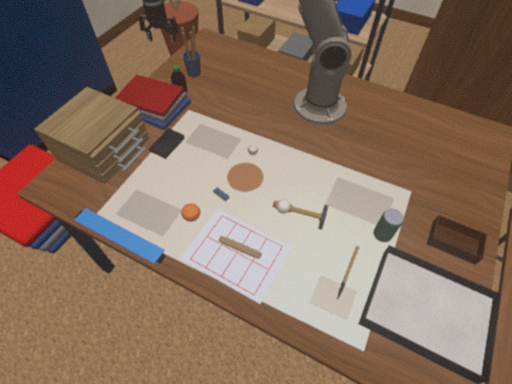

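The top view has +x up and +y to the left. The lamp's foot is at (157,201), its ball at (210,194) and its switch at (221,192). The mat is at (279,219), the brush rest at (292,178) and the dropper at (292,264). The scene view shows the same layout, with the ball free on both sides.

Run:
```python
from h import *
from scipy.spatial.transform import Rotation as Ro
p=cv2.imread("pics/top0.png"); C=cal("top"); D=np.load("pics/top0.npy"); W=cloud(C,D); hsv=cv2.cvtColor(p,cv2.COLOR_BGR2HSV)
def comps(m,win):
    u0,v0,u1,v1=win; k=np.zeros(m.shape,np.uint8); k[v0:v1,u0:u1]=m[v0:v1,u0:u1]
    n,l,s,c=cv2.connectedComponentsWithStats(k); i=1+np.argmax(s[1:,4]); return s[i],c[i],l==i
print(C[0])
print("px ball",p[194,210],"mat",p[219,279],"foot",p[201,157],"sheet",p[250,220],"red",p[192,221])
H,S,V=cv2.split(hsv)
s,c,m=comps(((S>70)&(V>80)).astype(np.uint8),(245,190,310,250)); mat=ray(C,c,0.); print("mat",s,c,mat)
s,c,m=comps((W[...,2]>0.02).astype(np.uint8),(195,178,215,212)); print("ball h",s,c,W[m][:,2].max(), W[m].mean(0))
s,c,m=comps((V<75).astype(np.uint8),(145,182,168,220)); print("foot",s,c,cv2.minAreaRect(np.argwhere(m)[:,::-1].astype(np.float32)),W[m].mean(0),np.percentile(W[m][:,2],[5,50,95]))
s,c,m=comps(((S>120)&((H<8)|(H>172))).astype(np.uint8),(214,180,232,205)); print("switch",s,c,ray(C,c,.023))
cv2.imwrite("pics/crop.png",cv2.resize(p[165:285,140:320],None,fx=4,fy=4,interpolation=cv2.INTER_CUBIC))
```

```text
[[486.95586835   0.         254.52353634]
 [  0.         486.95586835 193.49780967]
 [  0.           0.           1.        ]]
px ball [140 139 140] mat [ 77  99 129] foot [60 61 61] sheet [140 139 140] red [ 59  62 135]
mat [ 254  195   50   49 1911] [278.53008896 218.8822606 ] [ 0.51001296 -0.09993265  0.        ]
ball h [195 186  20  18 269] [206.05204461 194.48698885] 1.3591802770264707 [0.57456212 0.0983909  0.05151528]
foot [152 190  10  24 157] [156.51592357 201.49044586] ((156.72926330566406, 201.4694366455078), (23.987714767456055, 7.004676342010498), 82.40535736083984) [0.55555568 0.22952364 0.0577056 ] [0.02367988 0.06326478 0.06825073]
switch [219 190   4   6  19] [220.73684211 192.42105263] [0.58240794 0.06029159 0.023     ]
```

View pics/crop.png

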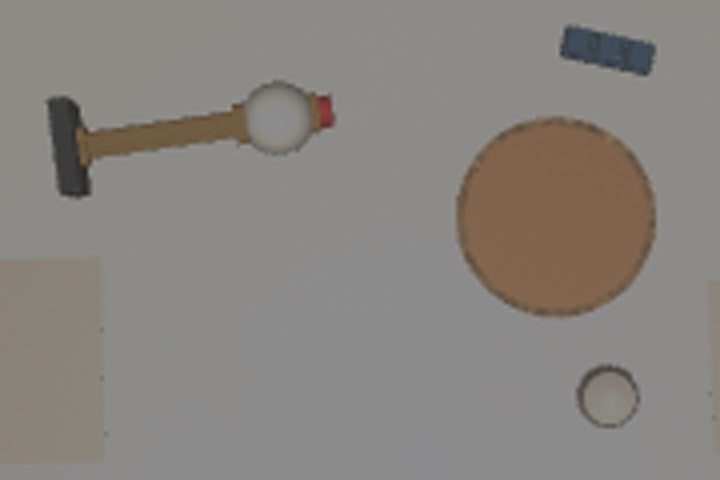

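The crop shows the ball at about (279,118), which is full-image (209.4,194.2). The post runs left to the foot and the mat lies clear to the lower right, with nothing in the corridor between them. I'll grasp next.

```bash
cat >> h.py <<'E'
from scipy.spatial.transform import Rotation as Ro
def quat(h,tilt=0):
    """tool down, jaw (y) axis perpendicular to horizontal heading h (rad)"""
    y=np.array([-np.sin(h),np.cos(h),0]); z=np.array([0,0,-1.]); x=np.cross(y,z)
    # choose half turn nearest the present wrist
    best=None
    for s in(1,-1):
        q=np.roll(Ro.from_matrix(np.c_[s*x,s*y,z]).as_quat(),1)
        d=abs(np.dot(q,env.get_state()["orientation"]))
        if best is None or d>best[0]: best=(d,q)
    return best[1]
MAT=np.array([.510,-.100])
E
python3 - <<'E'
from h import *
C=cal("top")
B=ray(C,(209.4,194.2),.025); F=ray(C,(156.7,201.5),.055); a=ray(C,(140+90/4,165+144/4),.04); b=ray(C,(140+235/4,165+121/4),.035)
hd=lambda v:np.degrees(np.arctan2(v[1],v[0]))
print(B,F,np.linalg.norm((B-F)[:2]),hd(B-F),hd(b-a))
h=np.arctan2((B-F)[1],(B-F)[0]); q=quat(h); 
env.grip(.075,30)
env.reach([B[0],B[1],.25],q)
s=env.get_state(); print(s["tcp_pos"],s["qpos"],s["time"])
Cw=cal("wrist"); p,d=camera("wrist"); cv2.imwrite("pics/w1.png",p)
g=s["tcp_pos"]; print(Cw[0], -Cw[1].T@Cw[2])
X=np.array([B,F]); print([(Cw[0]@(Cw[1]@x+Cw[2]))/ (Cw[1]@x+Cw[2])[2] for x in X])
np.save("pics/B.npy",np.r_[B,h])
E
```

```text
[0.57737685 0.09123531 0.025     ] [0.55568915 0.22955932 0.055     ] 0.1400138885784494 -81.08918950085051 -80.72602278752154
[0.57766529 0.09003573 0.24991381] [ 0.25883724  0.47234145 -0.6812345   1.79460905  0.34850691  0.99799979
 -0.40735692] 3.2083
[[339.34905903   0.         257.02009767]
 [  0.         339.34905903 192.20383251]
 [  0.           0.           1.        ]] [0.56674103 0.15862438 0.31950581]
[array([257.47881752, 175.16487751,   1.        ]), array([257.07638037, -12.52193945,   1.        ])]
```

View pics/w1.png

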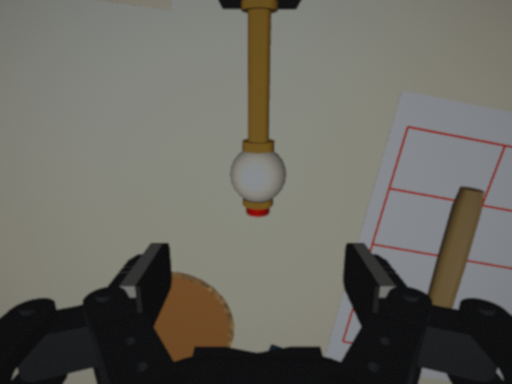

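The wrist view shows the ball at (258,175), which matches the predicted (257.5,175.2), and the post lines up with the jaw axis. Next I'll grasp, lift the ball along an arc and check.

```bash
cat >> h.py <<'E'
R0=.1534
def ballrel(phi): return R0*np.cos(phi), R0*np.sin(phi)   # from pivot edge: along heading, up
E
python3 - <<'E'
from h import *
d=np.load("pics/B.npy"); B=d[:3]; h=d[3]; hv=np.array([np.cos(h),np.sin(h)])
q=quat(h)
env.movel([B[0],B[1],.078],.12,rot=q)
print("o",env.grip(.03,40),env.get_state()["opening"])
s=env.get_state(); T=s["tcp_pos"].copy(); print(T,s["force"])
ph0=np.arcsin(.025/R0); dx0,_=ballrel(ph0)
for ph in np.radians([20,32,44,55,65]):
    x,z=ballrel(ph)
    env.movel(np.r_[T[:2]+hv*(x-dx0),T[2]+z-.025],.08)
s=env.get_state(); print(s["tcp_pos"],s["force"],s["opening"],s["time"])
np.save("pics/T.npy",T)
p,_=camera("scene"); cv2.imwrite("pics/s2.png",cv2.resize(p[110:290,180:420],None,fx=3,fy=3))
E
```

```text
o False 0.04790188339789297
[0.57745944 0.09125328 0.07874466] [ 0.03986181 -0.98668027  5.96982415]
[0.56396937 0.17740903 0.19300474] [ 0.41218666  0.19988011 -2.82932175] 0.04821987000760365 7.8167
```

View pics/s2.png

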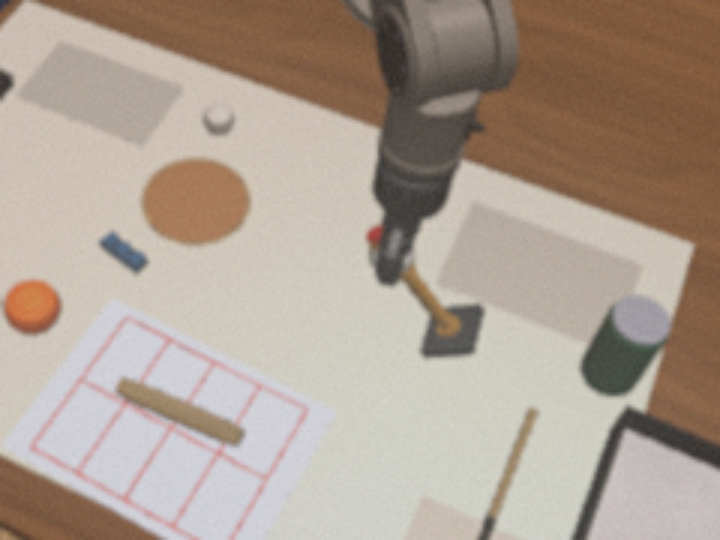

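The lamp leans about 40° with its foot edge on the table at (452,330) in the crop, and the ball is held in the jaws. Next I'll drag it to the mat at this lean.

Run:
```python
from h import *
T=np.load("pics/T.npy"); h=np.radians(-97); hv=np.array([np.cos(h),np.sin(h)])
q=quat(h); x,z=ballrel(np.radians(65))
t=np.r_[MAT+hv*(.032+x),T[2]+z-.025]; s0=env.get_state()["tcp_pos"]
for f in(.33,.67,1):
    env.movel(s0+(t-s0)*f,.07, rot=q if f==1 else None)
    print(env.get_state()["force"])
s=env.get_state(); print(s["tcp_pos"],t,s["opening"],s["time"])
p,_=camera("scene"); cv2.imwrite("pics/s3.png",cv2.resize(p[110:290,180:420],None,fx=3,fy=3))
```

```text
[-0.28909684  0.48065305 -1.96409362]
[-0.35128693  0.50124895 -1.75829033]
[-0.45541338 -0.53231697 -2.69444591]
[ 0.49831388 -0.19577629  0.19285905] [ 0.49819944 -0.19610789  0.19277228] 0.04828328822483948 13.725
```

View pics/s3.png

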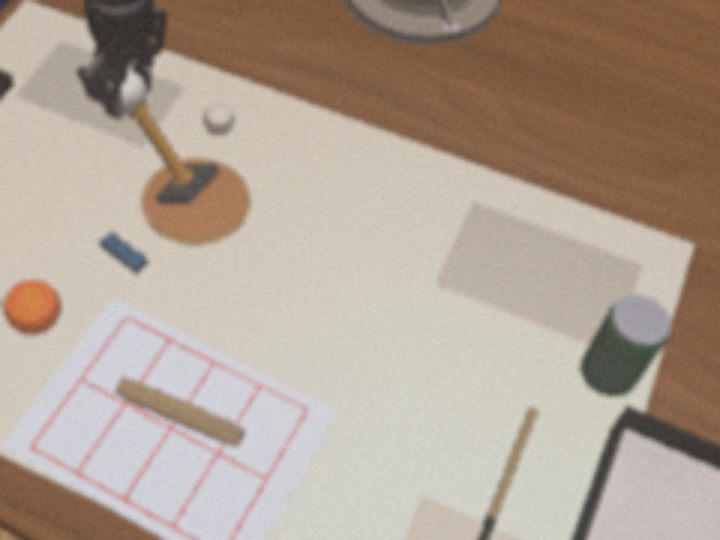

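The foot edge now sits on the mat at about (187,183) and the ball leads away over open paper, so nothing was touched. Now I'll right it.

Run:
```python
from h import *
T=np.load("pics/T.npy"); h=np.radians(-97); hv=np.array([np.cos(h),np.sin(h)])
for ph in np.radians([75,84,92,98,102]):
    x,z=ballrel(ph)
    env.movel(np.r_[MAT+hv*(.032+x),T[2]+z-.025],.06); print(env.get_state()["force"])
env.dwell(.3); s=env.get_state(); print(s["tcp_pos"],s["force"],s["time"])
p,_=camera("scene"); cv2.imwrite("pics/s4.png",cv2.resize(p[110:230,180:300],None,fx=5,fy=5))
```

```text
[ 0.74060394 -0.38401159 -2.94963709]
[ 0.28349877 -0.49292516 -2.7701346 ]
[-0.41714641 -0.57693305 -0.58455381]
[-0.47442298 -0.49252851  0.68615247]
[-1.31583283  0.33621485  3.11701329]
[ 0.51008097 -0.10034561  0.20394651] [-0.12106675 -0.39982269  2.96575456] 16.4667
```

View pics/s4.png

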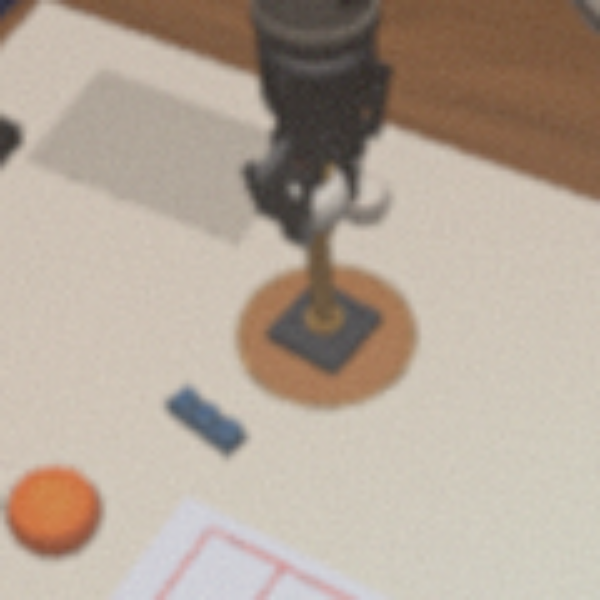

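The lamp stands on the mat with its foot flat and roughly centred. I'll release it, rise and measure.

Run:
```python
from h import *
env.grip(.08); env.dwell(.3)
t=env.get_state()["tcp_pos"]; env.movel([t[0],t[1],.36],.15)
env.dwell(.3)
for n in("scene","wrist"):
    C=cal(n); p,_=camera(n); 
    pr=lambda x:(lambda c:(C[0]@c/c[2])[:2])(C[1]@np.array(x,float)+C[2])
    for x in([.51,-.1,0],[.51,-.1,.014],[.51,-.1,.15],[.51,-.1,.187]): print(n,x,pr(x).round(1))
    cv2.imwrite(f"pics/{n}5.png",p)
    hsv=cv2.cvtColor(p,cv2.COLOR_BGR2HSV); H,S,V=cv2.split(hsv); c0=pr([.51,-.1,.187]); 
    m=((S>110)&((H<7)|(H>172))).astype(np.uint8); nn,l,s,c=cv2.connectedComponentsWithStats(m)
    for i in range(1,nn):
        if s[i,4]>8 and np.hypot(*(c[i]-c0))<60: print("red",s[i],c[i],ray(C,c[i],.184))
print(env.get_state()["time"])
a=cv2.imread("pics/scene5.png")[110:230,180:300]; b=cv2.imread("pics/wrist5.png")
cv2.imwrite("pics/c5.png",np.hstack([cv2.resize(a,(384,384)),b[:,50:462]]))
```

```text
scene [0.51, -0.1, 0] [245.  176.2]
scene [0.51, -0.1, 0.014] [244.9 173.9]
scene [0.51, -0.1, 0.15] [244.1 149.9]
scene [0.51, -0.1, 0.187] [243.9 142.6]
red [241 141   6   5  22] [243.5        143.27272727] [ 0.51099237 -0.10104102  0.184     ]
wrist [0.51, -0.1, 0] [257.7 152.2]
wrist [0.51, -0.1, 0.014] [257.7 154. ]
wrist [0.51, -0.1, 0.15] [257.8 180.6]
wrist [0.51, -0.1, 0.187] [257.9 192.6]
red [244 179  27  29 603] [257.21558872 192.76782753] [ 0.50937488 -0.10094199  0.184     ]
18.825
```

View pics/c5.png

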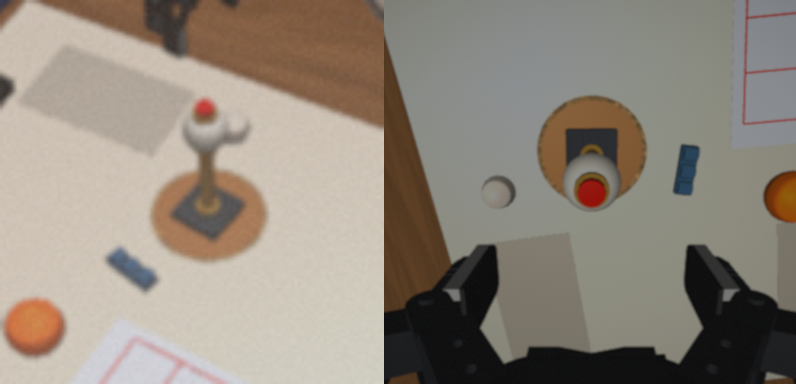

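The lamp stands free on the mat, with the switch at (.510,-.101) in both views and the foot in the middle of the mat. Next I'll press the switch.

Run:
```python
from h import *
env.grip(0.0,30); x,y=.510,-.1005
env.movel([x,y,.272],.12); env.dwell(.3); print(env.get_state()["force"])
r=env.movel([x,y,.2525],.015,stop_force=10); s=env.get_state(); print(r,s["tcp_pos"],s["force"])
env.dwell(.4); s=env.get_state(); print(s["tcp_pos"],s["force"],s["time"])
```

```text
[-0.11534527 -0.33424391  0.06455722]
True [ 0.5101731  -0.10048571  0.25474739] [-1.10827557 -0.42611386  5.86874406]
[ 0.51007086 -0.10048003  0.25469972] [-1.53663303 -0.09242786  5.36378579] 22.2333
```

The tip is about 5.3 mm below the released top with 5.4 N of force, so it's only just fully in. I'll press slightly harder to be sure, then release and check.

Run:
```python
from h import *
x,y=.510,-.1005
r=env.movel([x,y,.2528],.01,stop_force=10); env.dwell(.4); s=env.get_state(); print(r,s["tcp_pos"],s["force"])
env.movel([x,y,.275],.05); env.movel([x,y,.36],.15); env.dwell(.5)
C=cal("wrist"); p,_=camera("wrist"); cv2.imwrite("pics/w6.png",p)
C2=cal("scene"); p2,_=camera("scene")
for n,P,CC in(("wrist",p,C),("scene",p2,C2)):
    c=CC[1]@np.array([x,y,.187])+CC[2]; c0=(CC[0]@c/c[2])[:2]
    H,S,V=cv2.split(cv2.cvtColor(P,cv2.COLOR_BGR2HSV)); nn,l,st,ce=cv2.connectedComponentsWithStats(((S>110)&((H<7)|(H>172))).astype(np.uint8))
    for i in range(1,nn):
        if st[i,4]>8 and np.hypot(*(ce[i]-c0))<60: print(n,st[i],ce[i],ray(CC,ce[i],.184))
p0=cv2.imread("pics/scene0.png"); df=cv2.absdiff(p0,p2).max(2)
cv2.imwrite("pics/c6.png",np.hstack([p2[:300],cv2.cvtColor((df>40).astype(np.uint8)*255,cv2.COLOR_GRAY2BGR)[:300,:280]]))
s=env.get_state(); print(s["time"],s["force"])
```

```text
True [ 0.51081244 -0.10050242  0.25481426] [-1.77265658 -0.42097821  7.09540239]
wrist [244 178  27  29 602] [256.98172757 191.98671096] [ 0.50935945 -0.10092666  0.184     ]
scene [241 141   6   5  22] [243.5        143.27272727] [ 0.51099237 -0.10104102  0.184     ]
24.725 [0.13049335 0.17408634 0.47221615]
```

View pics/c6.png

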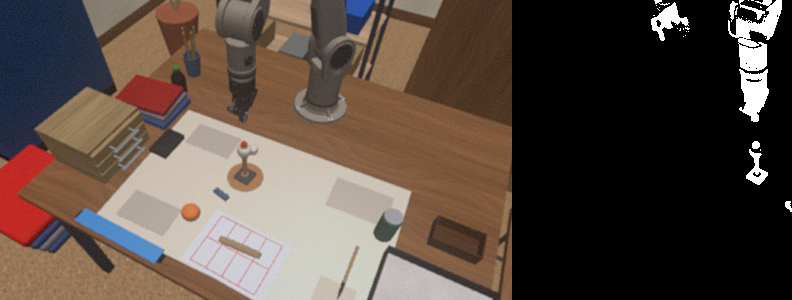

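The lamp stands at (244,165), mid-mat. The difference image shows changes only at the lamp and the arm. The second press held 7.1 N with no further travel, so the switch reached its stop.

```bash
python3 -c "
from h import *
job.job_done()"
```

```text
the job is handed in; nothing more can be done
```

The lamp is upright in the middle of its cork mat, the switch has been pressed and released, and I handed the job in at about 25 s. No verdict was reported.

**How it was done:** I pinched the ball and raised it until the lamp leaned on the edge of its foot. I then dragged it to the mat at that lean, arced the ball back over the foot to right it, and let go. The pictures at each stage showed the foot on the table. The closed fingertips then pressed the switch.

**Last checks:**
- **Position:** the switch showed within about 1.5 mm of the mat's centre in both the wrist and scene views, before and after the press. That agrees with the lamp standing upright and central.
- **Switch:** the first press stopped at about 5.3 mm of travel and 5.4 N, only just full. I pressed again; it held 7.1 N with no further travel, so it was at its stop. I did not read the switch's travel directly: its release is inferred from the switch looking the same as before the press.
- **Other things:** a before-and-after comparison of the scene picture showed change only at the lamp and the arm. I viewed only the left part of that comparison, so the can, the brush and the right end of the paperweight were checked only by eye in the final picture, with the brush partly cut off. The inkstone was not checked separately either.

No check failed or disagreed.

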